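# Push the wide spreading blade home into its bench holder

### The arm

A 6-joint arm with a two-finger parallel gripper is mounted at the origin on a cart in front of the work surface, level with it; the furniture and walls round the work are solid. World frame = base frame: x ahead of the robot, y to its left, z up, the work surface at z = 0. Lengths are in m, angles in rad, forces in N, time in s.
With the tool pointing down it reaches from about 0.4 to 0.825 m from the base axis. Payload 7 kg.
Tool frame: the origin (TCP) lies on the centre line of the jaws, within the pads' length; the fingertips stand 22 mm ahead of it and the grasp point (between the pads) lies 3 mm ahead of it (arm.tcp_to_tips is the distance from the TCP to the fingertips, in m); z points along the fingers, y is the line along which they close (so a half turn about z gives the same grasp; the last joint's range is limited). The gripper opens to 88 mm and grips with 3 to 60 N. Pads are 19 mm wide; open, the fingers measure 130 mm over their backs; the gripper's body (78 mm by 193 mm) begins 47 mm behind the grasp point.
Start: joints at [1.391, 0.359, 0.012, 0, -1.224, -0.288], TCP at [0.304, 0.602, 0.249] pointing down, gripper open.
Joint ranges: [-3.07, 3.07], [-1.43, 2.12], [-1.02, 1.25], [-3.03, 1.67], [-3.05, -0], [-3.03, 3.03]. Speed limits (rad/s): [2.39, 2.39, 3.01, 3.14, 3.14, 3.14].

### API

Orientations are given as [roll, pitch, yaw] about the fixed x, y, z axes, in that order (R = Rz(yaw) Ry(pitch) Rx(roll)).
In Python, from station import arm gives the robot as it stands.
- The arm moves only by the tool jog_arm, never from a script. Its argument "targets" is a list of rows, each an object of numbers: "dx", "dy", "dz": the shift along the tool's x, y, z in mm; "rx", "ry", "rz": the turn, a rotation vector about the tool's x, y, z in rad; "gripper": the closure, from 0 (fully open) to 1 (shut). In form: [{"dx": .., "dy": .., "dz": .., "rx": .., "ry": .., "rz": .., "gripper": ..}, ...]. A call has exactly 8 rows; each row is the pose to reach, as a shift and turn from the pose commanded when the call began, along the tool's axes at that moment; what a row does not reach only later rows make up. A row lasts 1/12 s, in which the tool goes at most 41.7 mm and 7.16 degrees, less where a joint would pass 70% of its speed; a pose out of reach is approached as far as the arm can. A call with a gripper value outside its range is refused whole. The fingers move at their own pace and stop on an object; "force" is the grip in N (left out, the last holds). Time passes only in rows, so rows that repeat a pose let the fingers close, or fill a call up. It gives the time, the measured TCP pose, the force, the opening and the grip force at its end, in the units of the state.
- arm.get_state(): the state, without advancing time (a new reading comes with each control period).
- arm.grab_frame(name): name is "scene" or "top"; returns a dict with "frame" (384x512x3 uint8, red, green, blue), "z_map" (384x512 float32, m along the optical axis (not along the pixel's ray), 0 where there is no reading), "fx", "fy", "cx", "cy" (pixels), "view" (4x4, takes a point from world to camera coordinates). Camera axes: x right, y down, z forward; pixel columns grow to the right and rows downward; lengths in m; the calibration is good to about 2 mm. A picture is of the moment at which its call begins.
- arm.job_done(): hands the job in; it is judged then, once.
The state is a dict: "t": time; "q": joint angles; "qd": joint speeds; "joint_efforts": joint torques, N m; "eef_pos": TCP position; "ee_rot": TCP orientation; "force": force on the tool from outside, world axes, zero at the start; "moment": the same for the moment, N m; "width": finger opening in m; "gripper_force": force on a finger pad.
Only numpy, scipy, OpenCV 4.12 (cv2) and the standard library are available. Lean on these libraries where they do the work, as an engineer would, in place of code of your own. Each camera call takes 0.05 s, during which the arm holds its last target. There are 200 camera calls.

### The job

Put the wide flat spreading blade away: without picking it up, push it along the bench, steel edge first, into the slot of the aluminium holder until it is fully home against the end stop and held by the two sprung catches. Do it gently, without ramming the holder, and leave the transformer, the tip cleaner and the screw tray around it where they are.

Things in the scene. Friction and masses are not known exactly. Their poses are not given: they have to be found in the camera images.
- blade: Wide flat spreading blade, about 0.25 kg, 130 (x) x 88 (y) mm, loose, flat on the bench. Origin: centre of underside. +x points to its steel front: x +35 to +65 mm, 6 mm thick, corners rounded 12 mm. The rest is a blue body 12 mm thick, long sides straight at y +-44, with a catch notch 14 long, 6 deep in each side at x +20. Too wide to grip; push it at its edges.
- blade_front (a point): Middle of the blade's steel front edge, 6 mm above its underside (blade frame x +65 mm).
- holder: Aluminium holder fixed to the bench. Origin: centre of underside; +x is the way the blade goes in. Two rails x -45 to +45 mm, 22 high, inner faces at y +-45.5 (1.5 mm clearance a side); lips above reach in to y +-37.5, with 17 mm of height under them; no floor, the blade slides on the bench. With the blade home its origin is at x -25, y 0, its +x along the holder's.
- stop (a point): Middle of the end stop's face, holder frame (40, 0, 6) mm. The blade's front edge touches it when home.
- mouth (a point): Middle of the slot's mouth at the rail ends, holder frame (-45, 0, 6) mm. Black flared guides 22 mm high widen it outward from here to holder x -71 mm, where their inner faces stand at y +-56.
- transformer: Small open-frame transformer with a yellow winding, 44 x 66 x 40 mm, loose on the bench on the far side of the holder; origin at the centre of its underside. Bystander.
- tip_cleaner: Black round tip cleaner with brass wool, 62 mm across, 40 high, loose on the green mat (2.5 mm thick) behind the holder; origin at the centre of its underside. Bystander.
- screw_tray: Round light-grey tray of screws, 70 mm across, 18 high, loose on the bench on the near side of the holder; origin at the centre of its underside. Bystander.
- blade_rear (a point): Middle of the blade's straight, square rear edge (blade x -65 mm), 6 mm up; the edge is 88 wide and 12 high. With the blade home it is at holder x -90 mm, 19 mm outside the mouth's guides, so it can be pushed all the way from behind.
- catches (a point): Midway between the two brass sprung catches in the rails, holder frame (-5, 0, 6) mm; their housings reach out to y +-75, 24 high. Each sticks 4 mm into the slot and resists over the last 50 mm of travel (roughly 5 to 20 N of push in all), then snaps into the blade's notch when it is home; after that the push rises steeply on the end stop.

How it is judged:
By the outcome, as a careful person would: the job done as asked, in the order asked, and still so for the second after the job is handed in, with the robot touching nothing.
It also fails if it takes over 64 s, if anything falls off the work surface, if the arm or the gripper's body presses on something with over 40 N, if the wrist force passes 120 N, or if a joint passes its speed limit or range.

## Working session

There is one attempt and no reset: what is moved stays moved. The work goes in short steps, Python scripts to look and compute and a tool call to move; the robot and the scene stay as the last step left them, time stands still between calls to the robot, and variables do not carry over. Pictures are saved under pics/ and viewed, at most 10 in all, crops included, and the job is handed in when it is done.

Besides the shell and the picture viewer there is one more tool, called after "Request:" by a JSON object that holds its "api" and its "payload", one argument or row to a line. jog_arm: Moves the arm, as the interface text tells. Its arguments: {"type":"object","properties":{"targets":{"type":"array","items":{"type":"object","properties":{"dx":{"type":"number"},"dy":{"type":"number"},"dz":{"type":"number"},"rx":{"type":"number"},"ry":{"type":"number"},"rz":{"type":"number"},"gripper":{"type":"number"}}}},"force":{"type":"number"}},"required":["targets"]}

```bash
mkdir -p pics; ls; python3 - <<'E'
from station import arm
import cv2,numpy as np
for n in("scene","top"):
    f=arm.grab_frame(n); np.savez(f"pics/{n}0.npz",**f)
    cv2.imwrite(f"pics/{n}0.png",f["frame"][:,:,::-1]); print(n,f["fx"],f["cx"],f["cy"],np.round(f["view"],3).tolist())
s=arm.get_state(); print(s)
E
```

```text
pics
scene 480.29078827480583 260.17464406250934 203.82005990915886 [[0.807, -0.591, -0.022, -0.371], [-0.344, -0.439, -0.83, 0.263], [0.481, 0.677, -0.557, 0.914], [0.0, 0.0, 0.0, 1.0]]
top 353.15848780665937 256.33406265768383 191.43184254581757 [[-0.0, -1.0, 0.028, 0.097], [-0.983, -0.005, -0.185, 0.516], [0.185, -0.028, -0.982, 0.86], [0.0, 0.0, 0.0, 1.0]]
{'t': 0.1, 'q': array([ 1.39109656e+00,  3.59309231e-01,  1.11645942e-02, -2.96929796e-04,
       -1.22407835e+00, -2.88121919e-01]), 'qd': array([ 0.00127112, -0.00143925,  0.00221643,  0.00113153, -0.00010133,
       -0.00247524]), 'joint_efforts': array([-1.36026883e-03, -5.84165347e+01,  2.93748826e+01,  7.01532885e+00,
        1.01840752e-02, -5.22962887e-05]), 'eef_pos': array([0.30421881, 0.60212062, 0.24772848]), 'ee_rot': array([ 3.14014547e+00, -1.37782169e-04, -4.67922683e-01]), 'force': array([ 0.93059756,  0.03234424, -1.00127633]), 'moment': array([0.06397346, 0.00439217, 0.03331428]), 'gripper_force': 0.0, 'width': 0.08747818982328005}
```

View pics/top0.png

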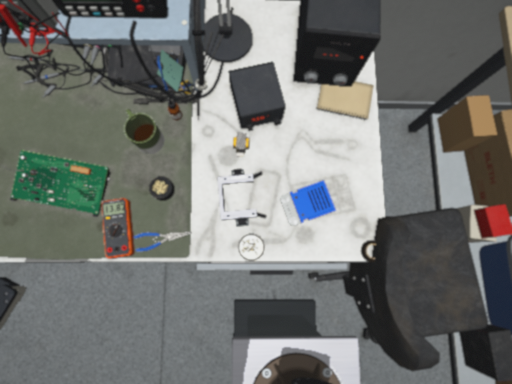

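View pics/scene0.png

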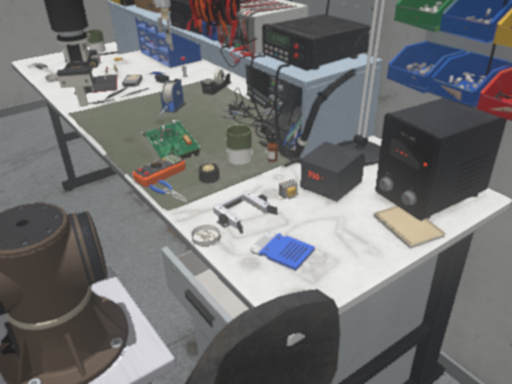

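The top view shows the blue blade at about (314,200), with its steel front to the left. The holder is at about (240,195) with black flares at (262,187) and (262,213), so the push is roughly along +y. I'll zoom in and measure.

```bash
cat > h.py <<'E'
import numpy as np,cv2
def cast(f,uv,z):
    uv=np.atleast_2d(uv).astype(float);V=f["view"];R=V[:3,:3];c=-R.T@V[:3,3]
    d=np.c_[(uv[:,0]-f["cx"])/f["fx"],(uv[:,1]-f["cy"])/f["fy"],np.ones(len(uv))]@R
    return (c+d*((z-c[2])/d[:,2])[:,None])[:,:2]
def proj(f,P):
    P=np.atleast_2d(P);p=P@f["view"][:3,:3].T+f["view"][:3,3]
    return np.c_[f["fx"]*p[:,0]/p[:,2]+f["cx"],f["fy"]*p[:,1]/p[:,2]+f["cy"]]
def blue(f):
    h=cv2.cvtColor(np.ascontiguousarray(f["frame"]),cv2.COLOR_RGB2HSV)
    m=cv2.inRange(h,(105,140,90),(125,255,255))
    return m
def blob(m,roi):
    z=np.zeros_like(m);x0,y0,x1,y1=roi;z[y0:y1,x0:x1]=m[y0:y1,x0:x1]
    c,_=cv2.findContours(z,cv2.RETR_EXTERNAL,cv2.CHAIN_APPROX_NONE)
    return max(c,key=cv2.contourArea)[:,0,:]
E
python3 - <<'E'
from h import *
f=dict(np.load("pics/top0.npz"));g=dict(np.load("pics/scene0.npz"))
a=cv2.resize(f["frame"][140:270,200:360,::-1],None,fx=5,fy=4.6,interpolation=cv2.INTER_CUBIC) if 0 else cv2.resize(f["frame"][150:270,200:360,::-1],None,fx=5,fy=5,interpolation=cv2.INTER_CUBIC)
cv2.imwrite("pics/topz.png",a)
b=cv2.resize(g["frame"][170:280,180:330,::-1],None,fx=5,fy=5,interpolation=cv2.INTER_CUBIC);cv2.imwrite("pics/scz.png",b)
for F,roi in((f,(270,160,360,240)),(g,(240,220,330,280))):
    c=blob(blue(F),roi);w=cast(F,c,.012)*1000
    (r)=cv2.minAreaRect(w.astype(np.float32));print(r,cv2.boxPoints(r).round(0).tolist())
E
```

```text
((497.3758544921875, -51.59354782104492), (83.71004486083984, 96.12671661376953), 19.917354583740234) [[442.0, -21.0], [474.0, -111.0], [553.0, -83.0], [520.0, 8.0]]
((495.6273193359375, -55.613311767578125), (84.84675598144531, 97.04094696044922), 19.765541076660156) [[439.0, -24.0], [472.0, -116.0], [552.0, -87.0], [519.0, 4.0]]
```

View pics/topz.png

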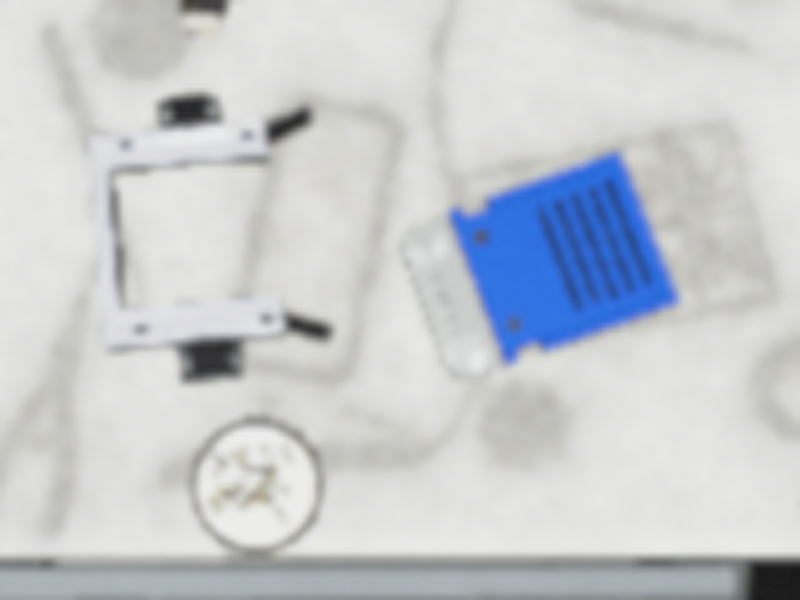

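View pics/scz.png

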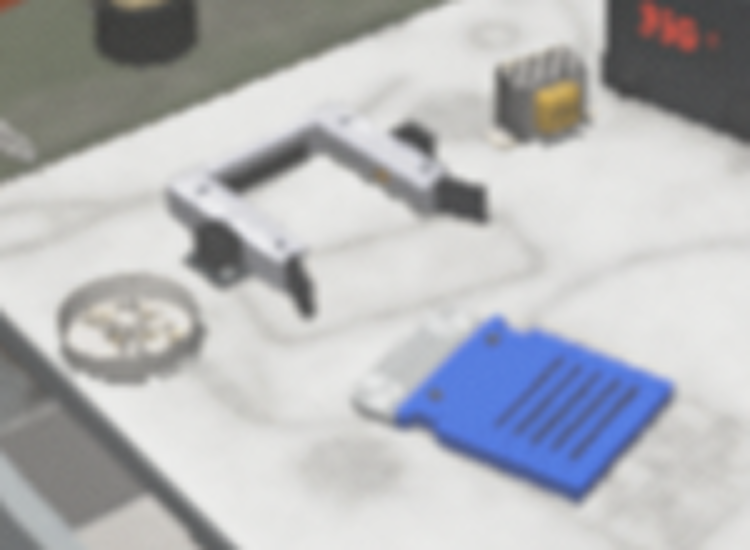

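```bash
python3 - <<'E'
from h import *
f=dict(np.load("pics/top0.npz"));g=dict(np.load("pics/scene0.npz"))
q=lambda L,o:np.array(L)/5-.4+np.array(o)
pt={"stopU":(97,137),"stopL":(110,350),"mouthUo":(263,122),"mouthUi":(270,152),"mouthLi":(278,302),"mouthLo":(288,333),"flU":(308,118),"flL":(328,330)}
for k,v in pt.items(): print(k,(cast(f,q(v,(200,150)),.022)*1000).round(1))
ps={"stopL":(170,195),"stopU":(325,110),"mouthUi":(433,212),"mouthLo":(257,252),"mouthLi":(298,245)}
for k,v in ps.items(): print("sc",k,(cast(g,q(v,(180,170)),.022)*1000).round(1))
for F,roi in((f,(212,170,262,225)),(g,(205,185,285,230))):
    a=F["frame"].astype(int);x0,y0,x1,y1=roi
    m=((a[:,:,2]-a[:,:,0]>8)&(a[:,:,2]>130)).astype(np.uint8)*255
    z=np.zeros_like(m);z[y0:y1,x0:x1]=m[y0:y1,x0:x1]
    p=np.argwhere(z)[:,::-1];w=(cast(F,p,.022)*1000).astype(np.float32);r=cv2.minAreaRect(w);print(len(p),r,cv2.boxPoints(r).round(0).tolist())
E
```

```text
stopU [[558.9 196.8]]
stopL [[445.7 187.8]]
mouthUo [[567.7 108.7]]
mouthUi [[551.3 105. ]]
mouthLi [[471.1 100.7]]
mouthLo [[454.9  95.5]]
flU [[570.   84.7]]
flL [[456.5  74.6]]
sc stopL [[444.3 180.2]]
sc stopU [[553.7 197.9]]
sc mouthUi [[541.9  84.3]]
sc mouthLo [[452.1 110.4]]
sc mouthLi [[471.5 102.8]]
24 ((504.6027526855469, 149.2064208984375), (107.52131652832031, 77.91119384765625), 1.7482348680496216) [[450.0, 187.0], [452.0, 109.0], [560.0, 112.0], [557.0, 190.0]]
2 ((557.2230224609375, 127.51679229736328), (11.345771789550781, 0.0), 166.4000244140625) [[563.0, 126.0], [563.0, 126.0], [552.0, 129.0], [552.0, 129.0]]
```

Top-view estimates:
- **Blade:** origin at (491, -40) mm, yaw 110°.
- **Holder:** origin at (506, 146) mm, yaw 95.7°.

The plan has two pushes. First I push the near long side with both fingers to shift and align the blade. Then I push it from behind.

Request:
{"api": "jog_arm", "payload": {
  "targets": [
    {"dx": 424, "dy": 542, "dz": 130, "rz": -0.81, "gripper": 0.32},
    {"dx": 424, "dy": 542, "dz": 130, "rz": -0.81, "gripper": 0.32},
    {"dx": 424, "dy": 542, "dz": 130, "rz": -0.81, "gripper": 0.32},
    {"dx": 424, "dy": 542, "dz": 130, "rz": -0.81, "gripper": 0.32},
    {"dx": 424, "dy": 542, "dz": 130, "rz": -0.81, "gripper": 0.32},
    {"dx": 424, "dy": 542, "dz": 130, "rz": -0.81, "gripper": 0.32},
    {"dx": 424, "dy": 542, "dz": 130, "rz": -0.81, "gripper": 0.32},
    {"dx": 424, "dy": 542, "dz": 130, "rz": -0.81, "gripper": 0.32}
  ]
}}

```text
invalid input at $.targets[0]: expected keys dx, dy, dz, rx, ry, rz, gripper
```

```bash
cat >> h.py <<'E'
def goto(x,y,z,yawdeg):
    "tool-frame shift (mm) and turn to reach world x,y,z (mm) pointing down at yaw"
    from station import arm
    from scipy.spatial.transform import Rotation as Ro
    s=arm.get_state();R=Ro.from_euler("xyz",s["ee_rot"]);T=Ro.from_euler("xyz",[np.pi,0,np.radians(yawdeg)])
    print("t %.2f pos %s rot %s F %s w %.3f q %s"%(s["t"],(s["eef_pos"]*1e3).round(1),np.degrees(s["ee_rot"]).round(1),s["force"].round(1),s["width"],s["q"].round(2)))
    print("d",R.inv().apply(np.array([x,y,z])-s["eef_pos"]*1e3).round(1),"r",(R.inv()*T).as_rotvec().round(3))
E
python3 -c "
from h import *
goto(438,-73,100,19.8)"
```

```text
t 0.10 pos [304.2 602.1 247.7] rot [179.9  -0.  -26.8] F [ 0.9  0.  -1. ] w 0.087 q [ 1.39  0.36  0.01 -0.   -1.22 -0.29]
d [423.9 542.  148.6] r [ 0.001  0.    -0.813]
```

Request:
{"api": "jog_arm", "payload": {
  "targets": [
    {"dx": 424, "dy": 542, "dz": 130, "rx": 0, "ry": 0, "rz": -0.81, "gripper": 0.32},
    {"dx": 424, "dy": 542, "dz": 130, "rx": 0, "ry": 0, "rz": -0.81, "gripper": 0.32},
    {"dx": 424, "dy": 542, "dz": 130, "rx": 0, "ry": 0, "rz": -0.81, "gripper": 0.32},
    {"dx": 424, "dy": 542, "dz": 130, "rx": 0, "ry": 0, "rz": -0.81, "gripper": 0.32},
    {"dx": 424, "dy": 542, "dz": 130, "rx": 0, "ry": 0, "rz": -0.81, "gripper": 0.32},
    {"dx": 424, "dy": 542, "dz": 130, "rx": 0, "ry": 0, "rz": -0.81, "gripper": 0.32},
    {"dx": 424, "dy": 542, "dz": 130, "rx": 0, "ry": 0, "rz": -0.81, "gripper": 0.32},
    {"dx": 424, "dy": 542, "dz": 130, "rx": 0, "ry": 0, "rz": -0.81, "gripper": 0.32}
  ]
}}

```text
t: 0.77
eef_pos: [0.3679, 0.279, 0.1862]
ee_rot: [3.142, 0.0, 0.347]
force: [0.9, -0.4, -0.5]
width: 0.0595
gripper_force: 0.0
```

```bash
python3 -c "
from h import *
goto(438,-73,100,19.8)"
```

```text
t 0.77 pos [367.9 279.  186.2] rot [180.    0.   19.9] F [ 0.9 -0.4 -0.5] w 0.059 q [ 1.08  0.06 -0.53 -0.   -0.98  0.84]
d [-53.7 354.9  86.2] r [0.    0.    0.001]
```

Request:
{"api": "jog_arm", "payload": {
  "targets": [
    {"dx": -54, "dy": 355, "dz": 86, "rx": 0, "ry": 0, "rz": 0, "gripper": 0.32},
    {"dx": -54, "dy": 355, "dz": 86, "rx": 0, "ry": 0, "rz": 0, "gripper": 0.32},
    {"dx": -54, "dy": 355, "dz": 86, "rx": 0, "ry": 0, "rz": 0, "gripper": 0.32},
    {"dx": -54, "dy": 355, "dz": 86, "rx": 0, "ry": 0, "rz": 0, "gripper": 0.32},
    {"dx": -54, "dy": 355, "dz": 86, "rx": 0, "ry": 0, "rz": 0, "gripper": 0.32},
    {"dx": -54, "dy": 355, "dz": 86, "rx": 0, "ry": 0, "rz": 0, "gripper": 0.32},
    {"dx": -54, "dy": 355, "dz": 86, "rx": 0, "ry": 0, "rz": 0, "gripper": 0.32},
    {"dx": -54, "dy": 355, "dz": 86, "rx": 0, "ry": 0, "rz": 0, "gripper": 0.32}
  ]
}}

```text
t: 1.43
eef_pos: [0.4296, -0.039, 0.1088]
ee_rot: [-3.142, -0.001, 0.343]
force: [0.4, 0.4, -1.0]
width: 0.0599
gripper_force: 0.0
```

```bash
python3 -c "
from h import *
goto(438,-73,26,19.8)"
```

```text
t 1.43 pos [429.6 -39.  108.8] rot [-180.    -0.    19.6] F [ 0.4  0.4 -1. ] w 0.060 q [ 0.37  0.1  -0.69 -0.   -0.77  1.54]
d [-3.6 34.9 82.8] r [-0.    -0.001 -0.003]
```

Request:
{"api": "jog_arm", "payload": {
  "targets": [
    {"dx": -4, "dy": 35, "dz": 30, "rx": 0, "ry": 0, "rz": 0, "gripper": 0.32},
    {"dx": -4, "dy": 35, "dz": 50, "rx": 0, "ry": 0, "rz": 0, "gripper": 0.32},
    {"dx": -4, "dy": 35, "dz": 65, "rx": 0, "ry": 0, "rz": 0, "gripper": 0.32},
    {"dx": -4, "dy": 35, "dz": 75, "rx": 0, "ry": 0, "rz": 0, "gripper": 0.32},
    {"dx": -4, "dy": 35, "dz": 80, "rx": 0, "ry": 0, "rz": 0, "gripper": 0.32},
    {"dx": -4, "dy": 35, "dz": 83, "rx": 0, "ry": 0, "rz": 0, "gripper": 0.32},
    {"dx": -4, "dy": 35, "dz": 83, "rx": 0, "ry": 0, "rz": 0, "gripper": 0.32},
    {"dx": -4, "dy": 35, "dz": 83, "rx": 0, "ry": 0, "rz": 0, "gripper": 0.32}
  ]
}}

```text
t: 2.1
eef_pos: [0.4381, -0.0711, 0.0265]
ee_rot: [3.141, -0.001, 0.343]
force: [-0.7, -0.0, 0.3]
width: 0.0594
gripper_force: 0.0
```

```bash
python3 - <<'E'
from h import *
# desired: blade side-flush, blade yaw 95.7, origin on axis; keep along-axis shift small
b=np.radians(95.7);B=np.array([np.cos(b),np.sin(b)]);N=np.array([-B[1],B[0]])
o=np.array([505.8,145.3])-190*B
p=o-12*B+53.5*N;print(o,p); goto(p[0],p[1],26,5.7)
from station import arm
f=arm.grab_frame("scene");cv2.imwrite("pics/s1.png",cv2.resize(f["frame"][150:300,180:380,::-1],None,fx=4,fy=4,interpolation=cv2.INTER_CUBIC))
E
```

```text
[524.67075245 -43.76055829] [472.62711646 -61.01483174]
t 2.10 pos [438.1 -71.1  26.5] rot [180.   -0.   19.6] F [-0.7 -0.   0.3] w 0.059 q [ 0.29  0.27 -0.76  0.   -0.54  1.63]
d [35.9  2.1  0.5] r [ 0.    -0.001  0.243]
```

View pics/s1.png

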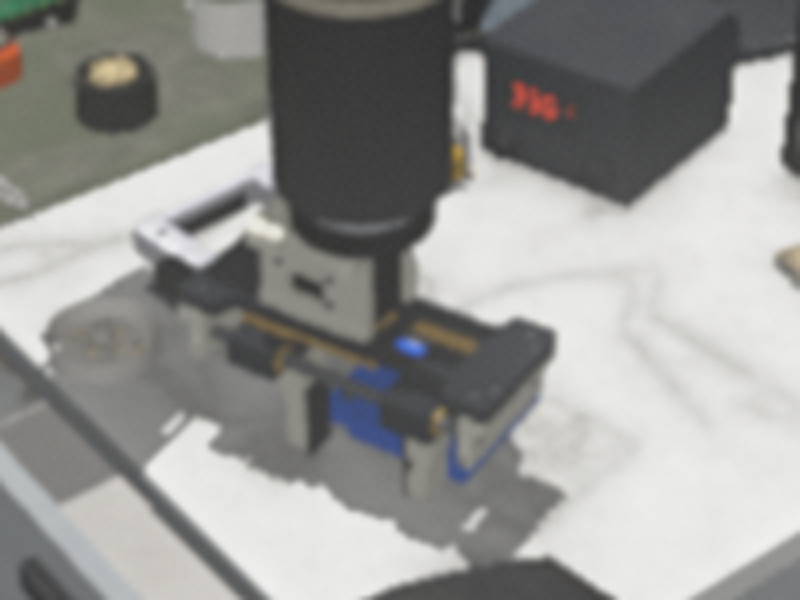

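The two fingers stand beside the blade's near side, at about (300,420) and (420,465). Next I push gently and turn it into line.

Request:
{"api": "jog_arm", "payload": {
  "targets": [
    {"dx": 3, "dy": 0, "dz": 0.5, "rx": 0, "ry": 0, "rz": 0, "gripper": 0.32},
    {"dx": 6, "dy": 0, "dz": 0.5, "rx": 0, "ry": 0, "rz": 0, "gripper": 0.32},
    {"dx": 9, "dy": 0, "dz": 0.5, "rx": 0, "ry": 0, "rz": 0, "gripper": 0.32},
    {"dx": 11, "dy": 0, "dz": 0.5, "rx": 0, "ry": 0, "rz": 0, "gripper": 0.32},
    {"dx": 14, "dy": 0, "dz": 0.5, "rx": 0, "ry": 0, "rz": 0.03, "gripper": 0.32},
    {"dx": 16, "dy": 0, "dz": 0.5, "rx": 0, "ry": 0, "rz": 0.06, "gripper": 0.32},
    {"dx": 18, "dy": 0, "dz": 0.5, "rx": 0, "ry": 0, "rz": 0.09, "gripper": 0.32},
    {"dx": 20, "dy": 0, "dz": 0.5, "rx": 0, "ry": 0, "rz": 0.12, "gripper": 0.32}
  ]
}}

```text
t: 2.82
eef_pos: [0.4565, -0.0646, 0.0255]
ee_rot: [-3.142, 0.001, 0.221]
force: [-0.4, -0.1, 0.9]
width: 0.0598
gripper_force: 0.8
```

```bash
python3 - <<'E'
from h import *
goto(472.6,-61,26,5.7)
E
```

```text
t 2.82 pos [456.5 -64.6  25.5] rot [-180.     0.    12.6] F [-0.4 -0.1  0.9] w 0.060 q [ 0.29  0.29 -0.72 -0.   -0.56  1.5 ]
d [16.5 -0.  -0.5] r [-0.     0.001  0.121]
```

Request:
{"api": "jog_arm", "payload": {
  "targets": [
    {"dx": 2, "dy": 0, "dz": 0, "rx": 0, "ry": 0, "rz": 0.02, "gripper": 0.32},
    {"dx": 4, "dy": 0, "dz": 0, "rx": 0, "ry": 0, "rz": 0.04, "gripper": 0.32},
    {"dx": 6, "dy": 0, "dz": 0, "rx": 0, "ry": 0, "rz": 0.06, "gripper": 0.32},
    {"dx": 8, "dy": 0, "dz": 0, "rx": 0, "ry": 0, "rz": 0.08, "gripper": 0.32},
    {"dx": 10, "dy": 0, "dz": 0, "rx": 0, "ry": 0, "rz": 0.1, "gripper": 0.32},
    {"dx": 12, "dy": 0, "dz": 0, "rx": 0, "ry": 0, "rz": 0.12, "gripper": 0.32},
    {"dx": 14, "dy": 0, "dz": 0, "rx": 0, "ry": 0, "rz": 0.12, "gripper": 0.32},
    {"dx": 16, "dy": 0, "dz": 0, "rx": 0, "ry": 0, "rz": 0.12, "gripper": 0.32}
  ]
}}

```text
t: 3.48
eef_pos: [0.4725, -0.0611, 0.0255]
ee_rot: [-3.142, -0.0, 0.102]
force: [-1.3, 0.9, 0.2]
width: 0.0595
gripper_force: 0.6
```

Request:
{"api": "jog_arm", "payload": {
  "targets": [
    {"dx": -5, "dy": 0, "dz": 0, "rx": 0, "ry": 0, "rz": 0, "gripper": 0.32},
    {"dx": -15, "dy": 0, "dz": 0, "rx": 0, "ry": 0, "rz": 0, "gripper": 0.32},
    {"dx": -18, "dy": 0, "dz": -35, "rx": 0, "ry": 0, "rz": 0, "gripper": 0.32},
    {"dx": -18, "dy": 0, "dz": -70, "rx": 0, "ry": 0, "rz": 0.1, "gripper": 0.32},
    {"dx": -18, "dy": 20, "dz": -90, "rx": 0, "ry": 0, "rz": 0.22, "gripper": 0.32},
    {"dx": -18, "dy": 60, "dz": -90, "rx": 0, "ry": 0, "rz": 0.34, "gripper": 0.32},
    {"dx": -18, "dy": 100, "dz": -90, "rx": 0, "ry": 0, "rz": 0.46, "gripper": 0.32},
    {"dx": -18, "dy": 140, "dz": -90, "rx": 0, "ry": 0, "rz": 0.58, "gripper": 0.32}
  ]
}}

```text
t: 4.15
eef_pos: [0.4682, -0.2033, 0.1166]
ee_rot: [-3.14, -0.002, -0.482]
force: [1.1, -0.2, -0.8]
width: 0.0596
gripper_force: 0.0
```

```bash
python3 - <<'E'
from h import *
from station import arm
goto(535,-180,100,-84.3)
for n in("top","scene"):
    F=arm.grab_frame(n);m=blue(F);roi=(270,140,370,240) if n=="top" else (230,200,350,290)
    np.savez(f"pics/{n}2.npz",**F)
    x0,y0,x1,y1=roi;cv2.imwrite(f"pics/{n}2.png",cv2.resize(F["frame"][140:290,180:380,::-1],None,fx=4,fy=4,interpolation=cv2.INTER_CUBIC))
    c=blob(m,roi);r=cv2.minAreaRect((cast(F,c,.012)*1000).astype(np.float32));print(n,r)
E
```

```text
t 4.15 pos [ 468.2 -203.3  116.6] rot [-1.799e+02 -1.000e-01 -2.760e+01] F [ 1.1 -0.2 -0.8] w 0.060 q [-0.02  0.22 -0.52 -0.   -0.83  1.11]
d [ 48.3 -51.6  16.7] r [-0.002 -0.001  0.989]
top ((490.4120788574219, -37.37654113769531), (18.825706481933594, 48.259742736816406), 0.2554706335067749)
scene ((564.4105224609375, -46.868099212646484), (8.946219444274902, 30.8666934967041), 3.217721939086914)
```

View pics/top2.png

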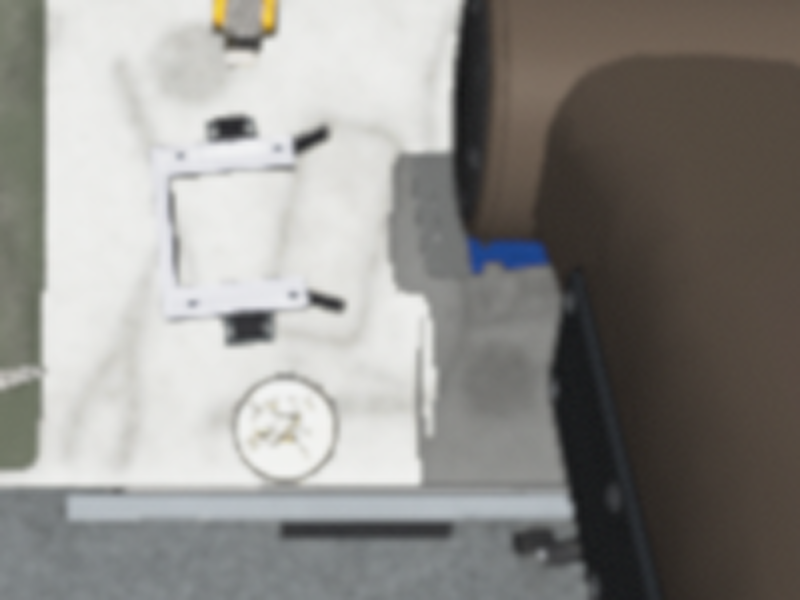

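Request:
{"api": "jog_arm", "payload": {
  "targets": [
    {"dx": 104, "dy": 55, "dz": 17, "rx": 0, "ry": 0, "rz": 0.99, "gripper": 0.32},
    {"dx": 104, "dy": 55, "dz": 17, "rx": 0, "ry": 0, "rz": 0.99, "gripper": 0.32},
    {"dx": 104, "dy": 55, "dz": 17, "rx": 0, "ry": 0, "rz": 0.99, "gripper": 0.32},
    {"dx": 104, "dy": 55, "dz": 17, "rx": 0, "ry": 0, "rz": 0.99, "gripper": 0.32},
    {"dx": 104, "dy": 55, "dz": 17, "rx": 0, "ry": 0, "rz": 0.99, "gripper": 0.32},
    {"dx": 104, "dy": 55, "dz": 17, "rx": 0, "ry": 0, "rz": 0.99, "gripper": 0.32},
    {"dx": 104, "dy": 55, "dz": 17, "rx": 0, "ry": 0, "rz": 0.99, "gripper": 0.32},
    {"dx": 104, "dy": 55, "dz": 17, "rx": 0, "ry": 0, "rz": 0.99, "gripper": 0.32}
  ]
}}

```text
t: 4.92
eef_pos: [0.5348, -0.2983, 0.0982]
ee_rot: [3.141, 0.0, -1.474]
force: [-0.2, -0.2, 0.7]
width: 0.0595
gripper_force: 0.0
```

```bash
python3 - <<'E'
from h import *
from station import arm
goto(535,-180,100,-84.3)
for n in("top","scene"):
    F=arm.grab_frame(n);m=blue(F);roi=(270,140,370,240) if n=="top" else (230,200,350,290)
    cv2.imwrite(f"pics/{n}3.png",cv2.resize(F["frame"][140:290,180:380,::-1],None,fx=4,fy=4,interpolation=cv2.INTER_CUBIC))
    c=blob(m,roi);r=cv2.minAreaRect((cast(F,c,.012)*1000).astype(np.float32));print(n,r,cv2.contourArea(c))
E
```

```text
t 4.92 pos [ 534.8 -298.3   98.2] rot [180.    0.  -84.4] F [-0.2 -0.2  0.7] w 0.060 q [-0.19  0.39 -0.32 -0.   -0.87  0.29]
d [-117.8  -11.7   -1.8] r [ 0.001  0.    -0.002]
top ((528.110595703125, -55.66436767578125), (85.24751281738281, 95.93289947509766), 7.6909356117248535) 1009.0
scene ((524.3416137695312, -42.591678619384766), (85.49006652832031, 62.85456848144531), 6.196269512176514) 376.5
```

View pics/top3.png

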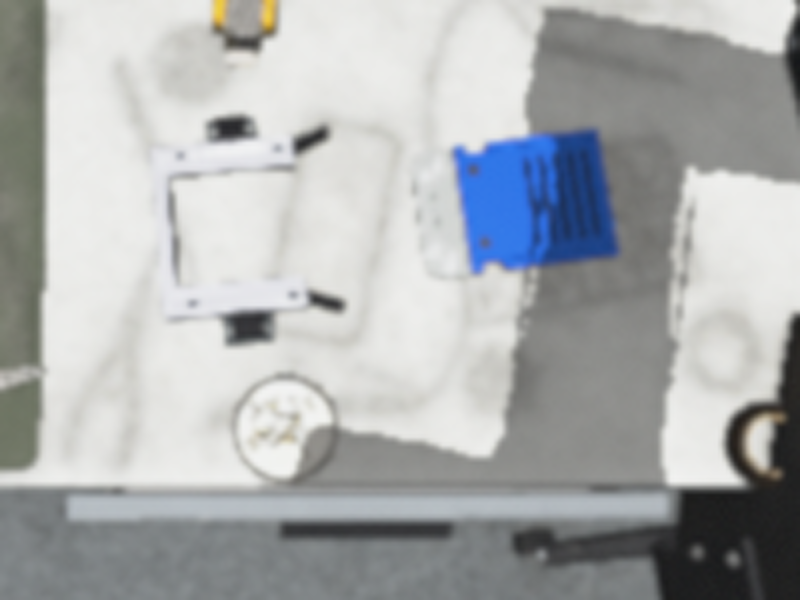

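The blade is nearly on the holder's axis: about 1 mm of offset and 1–2° of yaw. Now I come down behind it.

Request:
{"api": "jog_arm", "payload": {
  "targets": [
    {"dx": -40, "dy": -4, "dz": 0, "rx": 0, "ry": 0, "rz": 0, "gripper": 0.5},
    {"dx": -80, "dy": -8, "dz": 10, "rx": 0, "ry": 0, "rz": 0, "gripper": 0.5},
    {"dx": -115, "dy": -12, "dz": 25, "rx": 0, "ry": 0, "rz": 0, "gripper": 0.5},
    {"dx": -135, "dy": -15, "dz": 45, "rx": 0, "ry": 0, "rz": 0, "gripper": 0.5},
    {"dx": -146, "dy": -15, "dz": 60, "rx": 0, "ry": 0, "rz": 0, "gripper": 0.5},
    {"dx": -147, "dy": -15, "dz": 68, "rx": 0, "ry": 0, "rz": 0, "gripper": 0.5},
    {"dx": -147, "dy": -15, "dz": 72, "rx": 0, "ry": 0, "rz": 0, "gripper": 0.5},
    {"dx": -147, "dy": -15, "dz": 72, "rx": 0, "ry": 0, "rz": 0, "gripper": 0.5}
  ]
}}

```text
t: 5.68
eef_pos: [0.535, -0.1513, 0.026]
ee_rot: [3.14, 0.0, -1.465]
force: [-0.1, 0.3, 0.9]
width: 0.0438
gripper_force: 0.0
```

```bash
python3 - <<'E'
from h import *
goto(532.3,-117,26,-84.3);goto(515.9,46.7,26,-84.3)
E
```

```text
t 5.68 pos [ 535.  -151.3   26. ] rot [179.9   0.  -84. ] F [-0.1  0.3  0.9] w 0.044 q [ 0.08  0.41 -0.51  0.   -0.65  0.03]
d [-34.4  -1.   -0. ] r [0.001 0.    0.006]
t 5.68 pos [ 535.  -151.3   26. ] rot [179.9   0.  -84. ] F [-0.1  0.3  0.9] w 0.044 q [ 0.08  0.41 -0.51  0.   -0.65  0.03]
d [-198.9   -1.9   -0. ] r [0.001 0.    0.006]
```

Request:
{"api": "jog_arm", "payload": {
  "targets": [
    {"dx": -10, "dy": 0, "dz": 0, "rx": 0, "ry": 0, "rz": 0.006, "gripper": 0.5},
    {"dx": -20, "dy": 0, "dz": 0, "rx": 0, "ry": 0, "rz": 0.006, "gripper": 0.5},
    {"dx": -26, "dy": 0, "dz": 0, "rx": 0, "ry": 0, "rz": 0.006, "gripper": 0.5},
    {"dx": -31, "dy": -1, "dz": 0, "rx": 0, "ry": 0, "rz": 0.006, "gripper": 0.5},
    {"dx": -36, "dy": -1, "dz": 0, "rx": 0, "ry": 0, "rz": 0.006, "gripper": 0.5},
    {"dx": -41, "dy": -1, "dz": 0, "rx": 0, "ry": 0, "rz": 0.006, "gripper": 0.5},
    {"dx": -46, "dy": -1, "dz": 0, "rx": 0, "ry": 0, "rz": 0.006, "gripper": 0.5},
    {"dx": -51, "dy": -1, "dz": 0, "rx": 0, "ry": 0, "rz": 0.006, "gripper": 0.5}
  ]
}}

```text
t: 6.35
eef_pos: [0.5314, -0.1, 0.0268]
ee_rot: [-3.141, -0.0, -1.474]
force: [-0.3, -2.8, 1.5]
width: 0.0437
gripper_force: 1.0
```

Request:
{"api": "jog_arm", "payload": {
  "targets": [
    {"dx": -5, "dy": 0, "dz": 0, "rx": 0, "ry": 0, "rz": 0, "gripper": 0.5},
    {"dx": -10, "dy": 0, "dz": 0, "rx": 0, "ry": 0, "rz": 0, "gripper": 0.5},
    {"dx": -15, "dy": 0, "dz": 0, "rx": 0, "ry": 0, "rz": 0, "gripper": 0.5},
    {"dx": -20, "dy": 0, "dz": 0, "rx": 0, "ry": 0, "rz": 0, "gripper": 0.5},
    {"dx": -25, "dy": 0, "dz": 0, "rx": 0, "ry": 0, "rz": 0, "gripper": 0.5},
    {"dx": -30, "dy": 0, "dz": 0, "rx": 0, "ry": 0, "rz": 0, "gripper": 0.5},
    {"dx": -35, "dy": 0, "dz": 0, "rx": 0, "ry": 0, "rz": 0, "gripper": 0.5},
    {"dx": -40, "dy": 0, "dz": 0, "rx": 0, "ry": 0, "rz": 0, "gripper": 0.5}
  ]
}}

```text
t: 7.02
eef_pos: [0.5273, -0.06, 0.0265]
ee_rot: [3.142, -0.0, -1.474]
force: [-0.0, -2.1, 1.9]
width: 0.0442
gripper_force: 1.1
```

```bash
python3 - <<'E'
from h import *
from station import arm
goto(515.9,46.7,26,-84.3)
F=arm.grab_frame("top");cv2.imwrite("pics/top4.png",cv2.resize(F["frame"][140:260,200:360,::-1],None,fx=5,fy=5,interpolation=cv2.INTER_CUBIC))
E
```

```text
t 7.02 pos [527.3 -60.   26.5] rot [180.   -0.  -84.4] F [-0.  -2.1  1.9] w 0.044 q [ 0.26  0.38 -0.56  0.   -0.63 -0.16]
d [-107.3    1.     0.5] r [ 0.    -0.    -0.002]
```

View pics/top4.png

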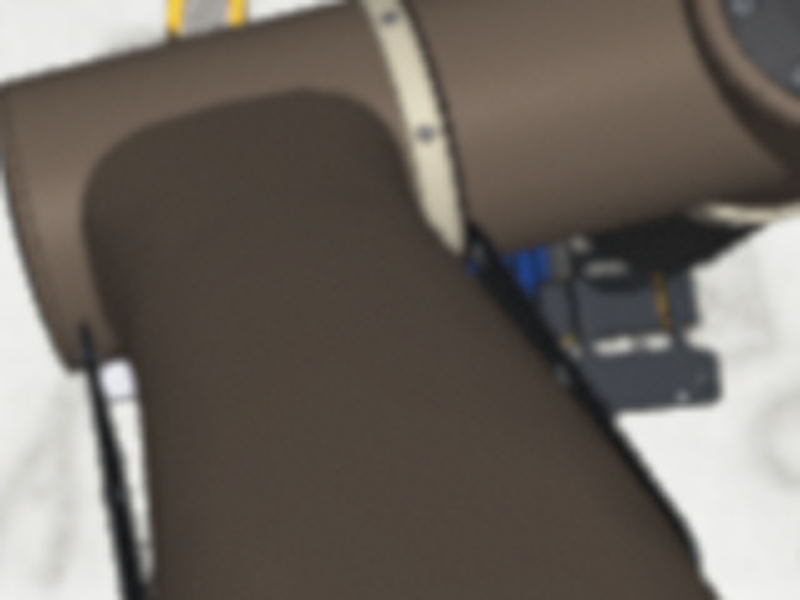

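The arm hides the blade in the top view, so from here I go by the force reading.

Request:
{"api": "jog_arm", "payload": {
  "targets": [
    {"dx": -4, "dy": 0, "dz": 0, "rx": 0, "ry": 0, "rz": 0, "gripper": 0.5},
    {"dx": -8, "dy": 0, "dz": 0, "rx": 0, "ry": 0, "rz": 0, "gripper": 0.5},
    {"dx": -12, "dy": 0, "dz": 0, "rx": 0, "ry": 0, "rz": 0, "gripper": 0.5},
    {"dx": -16, "dy": 0, "dz": 0, "rx": 0, "ry": 0, "rz": 0, "gripper": 0.5},
    {"dx": -20, "dy": 0, "dz": 0, "rx": 0, "ry": 0, "rz": 0, "gripper": 0.5},
    {"dx": -24, "dy": 0, "dz": 0, "rx": 0, "ry": 0, "rz": 0, "gripper": 0.5},
    {"dx": -27, "dy": 0, "dz": 0, "rx": 0, "ry": 0, "rz": 0, "gripper": 0.5},
    {"dx": -30, "dy": 0, "dz": 0, "rx": 0, "ry": 0, "rz": 0, "gripper": 0.5}
  ]
}}

```text
t: 7.73
eef_pos: [0.5243, -0.0303, 0.0265]
ee_rot: [3.141, 0.0, -1.474]
force: [0.5, -1.2, -0.6]
width: 0.0437
gripper_force: 0.6
```

```bash
python3 - <<'E'
from h import *
from station import arm
goto(515.9,46.7,26,-84.3);print(arm.get_state()["moment"])
F=arm.grab_frame("scene");cv2.imwrite("pics/s4.png",cv2.resize(F["frame"][160:280,180:340,::-1],None,fx=5,fy=5,interpolation=cv2.INTER_CUBIC))
E
```

```text
t 7.73 pos [524.3 -30.3  26.5] rot [180.    0.  -84.4] F [ 0.5 -1.2 -0.6] w 0.044 q [ 0.32  0.37 -0.58 -0.   -0.62 -0.22]
d [-77.4   0.9   0.5] r [ 0.     0.    -0.002]
[-0.35059889 -0.11674647 -0.03590034]
```

View pics/s4.png

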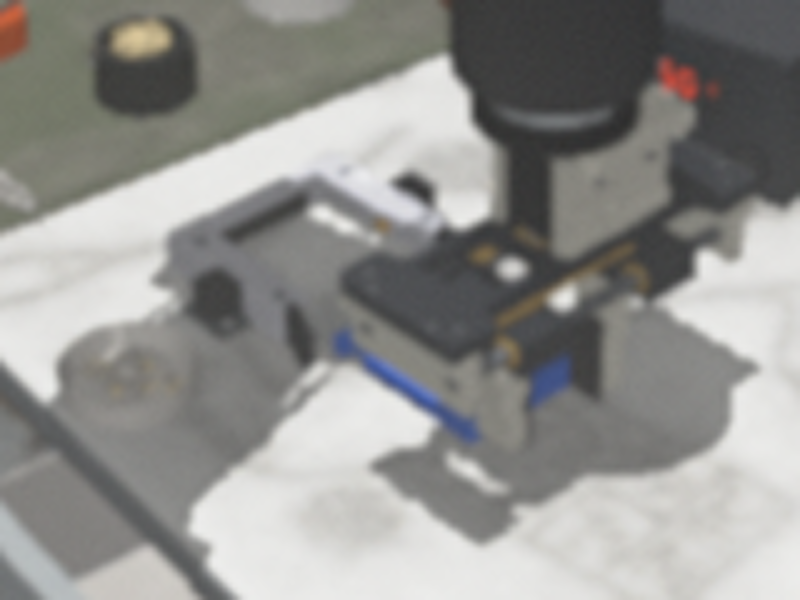

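The steel front is between the flares, near (330,340). I carry on slowly.

Request:
{"api": "jog_arm", "payload": {
  "targets": [
    {"dx": -3, "dy": 0, "dz": 0, "rx": 0, "ry": 0, "rz": 0, "gripper": 0.5},
    {"dx": -6, "dy": 0, "dz": 0, "rx": 0, "ry": 0, "rz": 0, "gripper": 0.5},
    {"dx": -9, "dy": 0, "dz": 0, "rx": 0, "ry": 0, "rz": 0, "gripper": 0.5},
    {"dx": -12, "dy": 0, "dz": 0, "rx": 0, "ry": 0, "rz": 0, "gripper": 0.5},
    {"dx": -15, "dy": 0, "dz": 0, "rx": 0, "ry": 0, "rz": 0, "gripper": 0.5},
    {"dx": -18, "dy": 0, "dz": 0, "rx": 0, "ry": 0, "rz": 0, "gripper": 0.5},
    {"dx": -20, "dy": 0, "dz": 0, "rx": 0, "ry": 0, "rz": 0, "gripper": 0.5},
    {"dx": -22, "dy": 0, "dz": 0, "rx": 0, "ry": 0, "rz": 0, "gripper": 0.5}
  ]
}}

```text
t: 8.45
eef_pos: [0.5223, -0.0085, 0.0265]
ee_rot: [3.142, -0.0, -1.474]
force: [-0.3, -0.5, -0.1]
width: 0.0439
gripper_force: 0.6
```

Request:
{"api": "jog_arm", "payload": {
  "targets": [
    {"dx": -2, "dy": 0, "dz": 0, "rx": 0, "ry": 0, "rz": 0, "gripper": 0.5},
    {"dx": -4, "dy": 0, "dz": 0, "rx": 0, "ry": 0, "rz": 0, "gripper": 0.5},
    {"dx": -6, "dy": 0, "dz": 0, "rx": 0, "ry": 0, "rz": 0, "gripper": 0.5},
    {"dx": -8, "dy": 0, "dz": 0, "rx": 0, "ry": 0, "rz": 0, "gripper": 0.5},
    {"dx": -10, "dy": 0, "dz": 0, "rx": 0, "ry": 0, "rz": 0, "gripper": 0.5},
    {"dx": -12, "dy": 0, "dz": 0, "rx": 0, "ry": 0, "rz": 0, "gripper": 0.5},
    {"dx": -13, "dy": 0, "dz": 0, "rx": 0, "ry": 0, "rz": 0, "gripper": 0.5},
    {"dx": -14, "dy": 0, "dz": 0, "rx": 0, "ry": 0, "rz": 0, "gripper": 0.5}
  ]
}}

```text
t: 9.12
eef_pos: [0.5205, 0.0049, 0.0265]
ee_rot: [3.141, -0.001, -1.474]
force: [-0.8, -6.5, 1.3]
width: 0.044
gripper_force: 2.6
```

Request:
{"api": "jog_arm", "payload": {
  "targets": [
    {"dx": -2, "dy": 0, "dz": 0, "rx": 0, "ry": 0, "rz": 0, "gripper": 0.5},
    {"dx": -4, "dy": 0, "dz": 0, "rx": 0, "ry": 0, "rz": 0, "gripper": 0.5},
    {"dx": -6, "dy": 0, "dz": 0, "rx": 0, "ry": 0, "rz": 0, "gripper": 0.5},
    {"dx": -8, "dy": 0, "dz": 0, "rx": 0, "ry": 0, "rz": 0, "gripper": 0.5},
    {"dx": -10, "dy": 0, "dz": 0, "rx": 0, "ry": 0, "rz": 0, "gripper": 0.5},
    {"dx": -12, "dy": 0, "dz": 0, "rx": 0, "ry": 0, "rz": 0, "gripper": 0.5},
    {"dx": -14, "dy": 0, "dz": 0, "rx": 0, "ry": 0, "rz": 0, "gripper": 0.5},
    {"dx": -16, "dy": 0, "dz": 0, "rx": 0, "ry": 0, "rz": 0, "gripper": 0.5}
  ]
}}

```text
t: 9.78
eef_pos: [0.5187, 0.0201, 0.0265]
ee_rot: [3.14, -0.001, -1.474]
force: [-0.3, -6.9, 1.4]
width: 0.0436
gripper_force: 3.9
```

```bash
python3 - <<'E'
from h import *
goto(515.9,46.7,26,-84.3)
E
```

```text
t 9.78 pos [518.7  20.1  26.5] rot [ 1.799e+02 -1.000e-01 -8.450e+01] F [-0.3 -6.9  1.4] w 0.044 q [ 0.42  0.37 -0.59  0.   -0.62 -0.32]
d [-26.7   0.2   0.4] r [ 0.002 -0.001 -0.003]
```

Request:
{"api": "jog_arm", "payload": {
  "targets": [
    {"dx": -2, "dy": 0, "dz": 0, "rx": 0, "ry": 0, "rz": 0, "gripper": 0.5},
    {"dx": -4, "dy": 0, "dz": 0, "rx": 0, "ry": 0, "rz": 0, "gripper": 0.5},
    {"dx": -6, "dy": 0, "dz": 0, "rx": 0, "ry": 0, "rz": 0, "gripper": 0.5},
    {"dx": -8, "dy": 0, "dz": 0, "rx": 0, "ry": 0, "rz": 0, "gripper": 0.5},
    {"dx": -10, "dy": 0, "dz": 0, "rx": 0, "ry": 0, "rz": 0, "gripper": 0.5},
    {"dx": -12, "dy": 0, "dz": 0, "rx": 0, "ry": 0, "rz": 0, "gripper": 0.5},
    {"dx": -14, "dy": 0, "dz": 0, "rx": 0, "ry": 0, "rz": 0, "gripper": 0.5},
    {"dx": -16, "dy": 0, "dz": 0, "rx": 0, "ry": 0, "rz": 0, "gripper": 0.5}
  ]
}}

```text
t: 10.45
eef_pos: [0.517, 0.0357, 0.0265]
ee_rot: [3.14, -0.002, -1.474]
force: [1.1, -10.4, 1.2]
width: 0.0435
gripper_force: 5.3
```

Request:
{"api": "jog_arm", "payload": {
  "targets": [
    {"dx": -1, "dy": 0, "dz": 0, "rx": 0, "ry": 0, "rz": 0, "gripper": 0.5},
    {"dx": -2, "dy": 0, "dz": 0, "rx": 0, "ry": 0, "rz": 0, "gripper": 0.5},
    {"dx": -3, "dy": 0, "dz": 0, "rx": 0, "ry": 0, "rz": 0, "gripper": 0.5},
    {"dx": -4, "dy": 0, "dz": 0, "rx": 0, "ry": 0, "rz": 0, "gripper": 0.5},
    {"dx": -5, "dy": 0, "dz": 0, "rx": 0, "ry": 0, "rz": 0, "gripper": 0.5},
    {"dx": -6, "dy": 0, "dz": 0, "rx": 0, "ry": 0, "rz": 0, "gripper": 0.5},
    {"dx": -7, "dy": 0, "dz": 0, "rx": 0, "ry": 0, "rz": 0, "gripper": 0.5},
    {"dx": -7, "dy": 0, "dz": 0, "rx": 0, "ry": 0, "rz": 0, "gripper": 0.5}
  ]
}}

```text
t: 11.12
eef_pos: [0.5175, 0.0445, 0.0267]
ee_rot: [-3.141, 0.0, -1.474]
force: [0.5, -0.3, -0.5]
width: 0.0439
gripper_force: 0.0
```

The force has dropped to zero, so the catches have probably snapped in. I creep forward to check for the hard stop.

Request:
{"api": "jog_arm", "payload": {
  "targets": [
    {"dx": -0.5, "dy": 0, "dz": 0, "rx": 0, "ry": 0, "rz": 0, "gripper": 0.5},
    {"dx": -1, "dy": 0, "dz": 0, "rx": 0, "ry": 0, "rz": 0, "gripper": 0.5},
    {"dx": -1.5, "dy": 0, "dz": 0, "rx": 0, "ry": 0, "rz": 0, "gripper": 0.5},
    {"dx": -2, "dy": 0, "dz": 0, "rx": 0, "ry": 0, "rz": 0, "gripper": 0.5},
    {"dx": -2, "dy": 0, "dz": 0, "rx": 0, "ry": 0, "rz": 0, "gripper": 0.5},
    {"dx": -2, "dy": 0, "dz": 0, "rx": 0, "ry": 0, "rz": 0, "gripper": 0.5},
    {"dx": -2, "dy": 0, "dz": 0, "rx": 0, "ry": 0, "rz": 0, "gripper": 0.5},
    {"dx": -2, "dy": 0, "dz": 0, "rx": 0, "ry": 0, "rz": 0, "gripper": 0.5}
  ]
}}

```text
t: 11.78
eef_pos: [0.517, 0.046, 0.0265]
ee_rot: [-3.141, 0.0, -1.474]
force: [0.2, -0.4, 0.4]
width: 0.044
gripper_force: 0.4
```

Request:
{"api": "jog_arm", "payload": {
  "targets": [
    {"dx": -0.5, "dy": 0, "dz": 0, "rx": 0, "ry": 0, "rz": 0, "gripper": 0.5},
    {"dx": -1, "dy": 0, "dz": 0, "rx": 0, "ry": 0, "rz": 0, "gripper": 0.5},
    {"dx": -1.3, "dy": 0, "dz": 0, "rx": 0, "ry": 0, "rz": 0, "gripper": 0.5},
    {"dx": -1.6, "dy": 0, "dz": 0, "rx": 0, "ry": 0, "rz": 0, "gripper": 0.5},
    {"dx": -2, "dy": 0, "dz": 0, "rx": 0, "ry": 0, "rz": 0, "gripper": 0.5},
    {"dx": -2, "dy": 0, "dz": 0, "rx": 0, "ry": 0, "rz": 0, "gripper": 0.5},
    {"dx": -2, "dy": 0, "dz": 0, "rx": 0, "ry": 0, "rz": 0, "gripper": 0.5},
    {"dx": -2, "dy": 0, "dz": 0, "rx": 0, "ry": 0, "rz": 0, "gripper": 0.5}
  ]
}}

```text
t: 12.45
eef_pos: [0.5165, 0.0469, 0.0265]
ee_rot: [3.141, -0.001, -1.474]
force: [2.1, -9.5, 0.7]
width: 0.0438
gripper_force: 4.4
```

Request:
{"api": "jog_arm", "payload": {
  "targets": [
    {"dx": -0.3, "dy": 0, "dz": 0, "rx": 0, "ry": 0, "rz": 0, "gripper": 0.5},
    {"dx": -0.6, "dy": 0, "dz": 0, "rx": 0, "ry": 0, "rz": 0, "gripper": 0.5},
    {"dx": -0.9, "dy": 0, "dz": 0, "rx": 0, "ry": 0, "rz": 0, "gripper": 0.5},
    {"dx": -1.2, "dy": 0, "dz": 0, "rx": 0, "ry": 0, "rz": 0, "gripper": 0.5},
    {"dx": -1.2, "dy": 0, "dz": 0, "rx": 0, "ry": 0, "rz": 0, "gripper": 0.5},
    {"dx": -1.2, "dy": 0, "dz": 0, "rx": 0, "ry": 0, "rz": 0, "gripper": 0.5},
    {"dx": -1.2, "dy": 0, "dz": 0, "rx": 0, "ry": 0, "rz": 0, "gripper": 0.5},
    {"dx": -1.2, "dy": 0, "dz": 0, "rx": 0, "ry": 0, "rz": 0, "gripper": 0.5}
  ]
}}

```text
t: 13.12
eef_pos: [0.5164, 0.0471, 0.0265]
ee_rot: [3.14, -0.002, -1.474]
force: [5.0, -15.5, 1.1]
width: 0.0438
gripper_force: 7.9
```

The blade is against the stop: 6 N more push moved it only 0.2 mm. I back off, lift and look.

Request:
{"api": "jog_arm", "payload": {
  "targets": [
    {"dx": 4, "dy": 0, "dz": 0, "rx": 0, "ry": 0, "rz": 0, "gripper": 0.5},
    {"dx": 15, "dy": 0, "dz": 0, "rx": 0, "ry": 0, "rz": 0, "gripper": 0.5},
    {"dx": 35, "dy": 0, "dz": 0, "rx": 0, "ry": 0, "rz": 0, "gripper": 0.5},
    {"dx": 60, "dy": 0, "dz": -25, "rx": 0, "ry": 0, "rz": 0, "gripper": 0.5},
    {"dx": 90, "dy": 0, "dz": -50, "rx": 0, "ry": 0, "rz": 0, "gripper": 0.5},
    {"dx": 125, "dy": 0, "dz": -75, "rx": 0, "ry": 0, "rz": 0, "gripper": 0.5},
    {"dx": 160, "dy": 0, "dz": -80, "rx": 0, "ry": 0, "rz": 0, "gripper": 0.5},
    {"dx": 195, "dy": 0, "dz": -80, "rx": 0, "ry": 0, "rz": 0, "gripper": 0.5}
  ]
}}

```text
t: 13.78
eef_pos: [0.537, -0.1465, 0.1093]
ee_rot: [-3.137, -0.0, -1.473]
force: [1.2, -0.1, -0.6]
width: 0.0436
gripper_force: 0.0
```

Request:
{"api": "jog_arm", "payload": {
  "targets": [
    {"dx": 40, "dy": 0, "dz": 0, "rx": 0, "ry": 0, "rz": 0, "gripper": 0.5},
    {"dx": 80, "dy": 0, "dz": 0, "rx": 0, "ry": 0, "rz": 0, "gripper": 0.5},
    {"dx": 110, "dy": 0, "dz": 0, "rx": 0, "ry": 0, "rz": 0, "gripper": 0.5},
    {"dx": 130, "dy": 0, "dz": 0, "rx": 0, "ry": 0, "rz": 0, "gripper": 0.5},
    {"dx": 140, "dy": 0, "dz": 0, "rx": 0, "ry": 0, "rz": 0, "gripper": 0.5},
    {"dx": 140, "dy": 0, "dz": 0, "rx": 0, "ry": 0, "rz": 0, "gripper": 0.5},
    {"dx": 140, "dy": 0, "dz": 0, "rx": 0, "ry": 0, "rz": 0, "gripper": 0.5},
    {"dx": 140, "dy": 0, "dz": 0, "rx": 0, "ry": 0, "rz": 0, "gripper": 0.5}
  ]
}}

```text
t: 14.45
eef_pos: [0.5489, -0.2835, 0.1064]
ee_rot: [3.141, 0.0, -1.473]
force: [-0.5, -1.3, 0.2]
width: 0.0435
gripper_force: 0.0
```

```bash
python3 - <<'E'
from h import *
from station import arm
F=arm.grab_frame("top");G=arm.grab_frame("scene")
a=cv2.resize(F["frame"][140:260,200:280,::-1],None,fx=5,fy=5,interpolation=cv2.INTER_CUBIC)
b=cv2.resize(G["frame"][160:280,190:270,::-1],None,fx=5,fy=5,interpolation=cv2.INTER_CUBIC)
cv2.imwrite("pics/end.png",np.hstack([a,b]))
E
```

```text
(no output)
```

View pics/end.png

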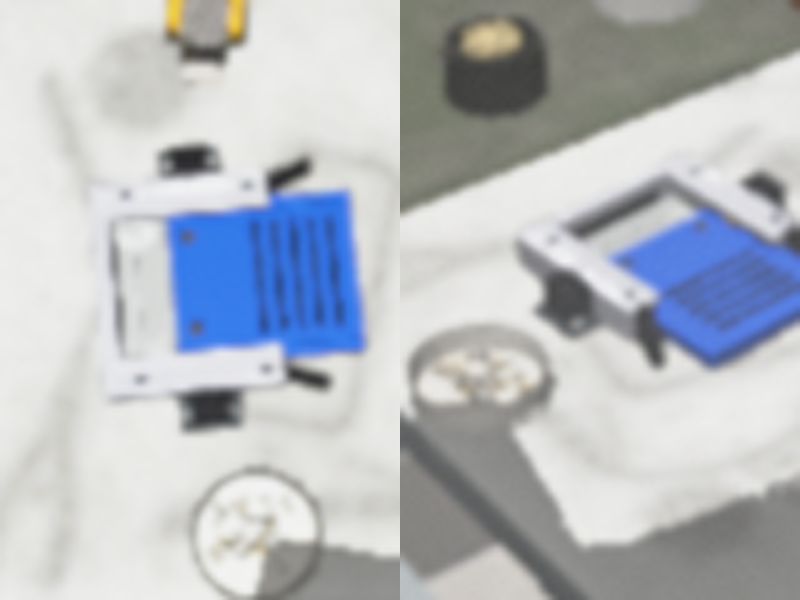

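The blade is in the slot with its steel front at the end stop (about (118,285) in the left half), and the tray, transformer and tip cleaner have not moved. I'm handing it in.

```bash
python3 -c "
from station import arm
print(arm.job_done())"
```

```text
the job is handed in; nothing more can be done
None
```

The blade is fully home against the end stop; the push force fell off just before it, as the catches should when they snap in. My last pushes were about 16 N, the tray, transformer and tip cleaner look unmoved in the final pictures, and I handed the job in at about 14.5 s.

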